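Size a plunger rod in the stepped ring gauge

ROBOT

A 6-joint arm with a two-finger parallel gripper is mounted at the origin on a cart in front of the work surface, level with it; the furniture and walls round the work are solid. World frame = base frame: x ahead of the robot, y to its left, z up, the work surface at z = 0. Lengths are in m, angles in rad, forces in N, time in s.
With the tool pointing down it reaches from about 0.3 to 0.775 m from the base axis. Payload 14.6 kg.
Tool frame: the origin (TCP) lies at the centre of the arm's flange, where the gripper is bolted on; the fingertips stand 199 mm ahead of it and the grasp point (between the pads) lies 180 mm ahead of it (r.grip_depth is the distance from the TCP to the grasp point, in m); z points along the fingers, y is the line along which they close (so a half turn about z gives the same grasp; the last joint's range is limited). The gripper opens to 94 mm and grips with 3 to 60 N. Pads are 16 mm wide; open, the fingers measure 119 mm over their backs; the gripper's body (75 mm by 177 mm) begins 78 mm behind the grasp point.
Start: joints at [-1.298, 0.3, 1.521, -0, 1.321, -0.067], TCP at [0.183, -0.519, 0.405] pointing down, gripper open.
Joint ranges: [-3.03, 3.03], [-0.79, 2.21], [0.23, 2.52], [-1.04, 4.18], [0, 3.07], [-2.55, 2.55]. Speed limits (rad/s): [2.22, 2.22, 2.57, 3.14, 3.14, 3.14].

INTERFACE

Orientations are given as a unit quaternion [w, x, y, z].
In Python, from workcell import r gives the robot as it stands.
- The arm moves only by the shell command python3 -m creep 'ROWS' [FORCE]. ROWS is JSON, a list of rows, each an object of numbers: "hand": the closure, from 0 (fully open) to 1 (shut); "tx", "ty", "tz": the shift along the world's x, y, z in units of 40 mm (1.0 is 40 mm); "roll": the turn about the world's z in units of 6 degrees (1.0 is 6 degrees). A call has 1 to 20 rows; each row is the pose to reach, as a shift and turn from the pose commanded when the call began; what a row does not reach only later rows make up. A row lasts 1/12 s, in which the tool goes at most 41.7 mm and 7.16 degrees, less where a joint would pass 70% of its speed; a pose out of reach is approached as far as the arm can. A call with a gripper value outside its range is refused whole. The fingers move at their own pace and stop on an object; FORCE is the grip in N (left out, the last holds). Time passes only in rows, so rows that repeat a pose let the fingers close. It gives the time, the measured TCP pose, the force, the opening and the grip force at its end, in the units of the state.
- r.state(): the state, without advancing time (a new reading comes with each control period).
- r.grab_frame(name): name is "side" or "top" or "wrist"; returns (picture, depth): 384x512x3 uint8, red, green, blue; 384x512 float32, m along the optical axis (not along the pixel's ray), 0 where there is no reading.
- r.camera_info(name): a dict with "intrinsics" (3x3 intrinsics, pixels), "T" (4x4, takes a point from camera to world coordinates); the wrist camera has in their place "tool_from_camera" (4x4, takes a point from camera to tool coordinates, whose origin is the TCP and whose axes are the flange's). Camera axes: x right, y down, z forward; pixel columns grow to the right and rows downward; lengths in m; the calibration is good to about 2 mm. A picture is of the moment at which its call begins: read the wrist's pose just before it. camera_info takes no time and is no camera call.
- r.hand_in(): hands the job in; it is judged then, once.
Trained networks look in the newest picture that a camera, given by its name, has taken for a name from the list of things; names that differ only in an ending like _2 or _b are one class to them, and where a whole thing is asked for, a point or a joint stands for the part that bears it (a point fixed in the world has none). Each returns a list of dicts, best first, with "score" (0 to 1); they miss things now and then, are a little off and sometimes report something else, mostly with a low value. They report only what shows in the picture. A call takes as long as a camera call.
- r.look_for(camera, label): "box" ([left, top, right, bottom] in pixels, round what is visible of it).
- r.trace(camera, label): "pixels" (384x512 bool, what is visible of it) and "box" ([left, top, right, bottom] in pixels, round what is visible of it).
The state is a dict: "time_s": time; "joint_positions": joint angles; "joint_velocities": joint speeds; "joint_torque": joint torques, N m; "tcp_pos": TCP position; "ee_rot": TCP orientation; "wrist_force": force on the tool from outside, world axes, zero at the start; "ft_torque": the same for the moment, N m; "opening": opening from 0.0 (shut) to 1.0 (fully open); "finger_force": force on a finger pad.
Only numpy, scipy, OpenCV 4.12 (cv2) and the standard library are available. Lean on these libraries where they do the work, as an engineer would, in place of code of your own. Each camera call takes 0.05 s, during which the arm holds its last target. There are 200 camera calls.

TASK

The slim plunger rod in the sloping ring gauge has been sized: draw it out and lay it flat inside the shallow steel tray. Then take the stout rod from the worktop and push it tip first down through the row of rings, from the largest towards the smallest, until a ring stops it, and leave it there against that ring. Do not shift or tip the other things on the bench.

Things in the scene. Friction and masses are not known exactly. Their poses are not given: they have to be found in the camera images.
- gauge: Stepped ring gauge, fixed to the bench: grey base plate 190 x 84 x 10 mm on two aluminium posts. Origin at the centre of the plate's underside, z up; the row's entry stands 65 mm along its +x, 128 mm up, and the row comes down towards its -x.
- ring_row: Sloping row of five steel rings, fixed on the gauge. x: pushing direction, 30 degrees below level; y level; z square to both, upward. Origin at the lowest point of the largest bore, at its entry face, 128 mm above the worktop. Entry faces at x = 0, 35, 70, 105, 140 mm. All bores have their lowest point on y = z = 0, so a rod of diameter d passes with its axis near y = 0, z = d/2.
- first_ring (a point): Centre of the largest ring's bore at its entry face. Bores in order 38, 32, 26, 20, 14 mm; each ring is 8 mm thick with a 6 mm wall. The bar under the rings is 26 mm wide and runs from x = -5 to 153 mm of the row, below z = -4 mm; before x = -5 mm there is only the base plate, with a low dish, tape and a 143 mm carton on the bench beyond.
- stop_ring (a point): Centre of the fourth ring's bore (20 mm) at its entry face: the ring that stops the stout rod.
- slim_rod: Grey plastic rod, 200 mm long, 60 g: a 17 mm square grip 45 mm long, then a round shaft of 17 mm diameter with a 2 mm bevel at the tip. Origin on the axis in the middle of the grip; x runs along the rod towards the tip. At the start it lies in the gauge with its tip against the smallest ring and its grip out of the largest, two of the grip's faces upright.
- slim_rod_tip (a point): End of the slim rod's shaft, on the axis, 177.5 mm from its origin.
- stout_rod: Grey plastic rod, 180 mm long, 90 g: a 23 mm square grip 45 mm long, then a round shaft of 23 mm diameter with a 2 mm bevel at the tip. Origin on the axis in the middle of the grip; x runs along the rod towards the tip. At the start it lies on the worktop on its grip and shaft, its axis 11.5 mm up, its tip roughly towards the robot.
- stout_rod_tip (a point): End of the stout rod's shaft, on the axis, 157.5 mm from its origin.
- tray: Shallow open steel tray, fixed, 236 x 100 x 20 mm outside, walls and floor 3 mm. Origin at the centre of its underside; x along its length, z up.
- petri_06: Pale petri dish, 93 mm across, 15 mm high, on the worktop behind the stout rod's grip. Origin at the centre of its underside. Leave it alone.
- vial_4: Small white-capped vial, 21 mm across, 60 mm high, standing beside the stout rod's shaft. Origin at the centre of its underside. Leave it alone.
- vial_2: Small white-capped vial, 21 mm across, 52 mm high, standing by the long side of the tray. Origin at the centre of its underside. Leave it alone.
- petri_13: Dark red petri dish, 93 mm across, 15 mm high, on the worktop beyond the gauge, under the rod's path. Origin at the centre of its underside. Leave it alone.
- navy_carton: Upright dark blue carton, 55 x 62 x 143 mm, standing well beyond the gauge. Origin at the centre of its underside. Leave it alone.
- tape_1: Roll of tape lying flat, 100 mm across, 25 mm high, beyond the gauge. Origin at the centre of its underside. Leave it alone.
- marker_black: Black marker pen, 138 mm long, 18 mm high, lying across the tray's far end. Origin at the centre of its underside. Leave it alone.

How it is judged:
On the way, in this order (a step that is already met when the one before it is completed fails the run):
1. the slim rod lies flat in the tray, released (x of slim_rod in the frame of tray between -0.119 and 0.119 m and y of slim_rod in the frame of tray between -0.051 and 0.051 m and x of slim_rod_tip in the frame of tray between -0.119 and 0.119 m and y of slim_rod_tip in the frame of tray between -0.051 and 0.051 m and height (world z) of each of slim_rod, slim_rod_tip below 0.022 m and linear speed of slim_rod below 0.03 m/s and contact force between the fingers and slim_rod below 0.05 N), for 0.2 s.
2. the stout rod's tip is through the first two rings (x of stout_rod_tip in the frame of ring_row between 0.045 and 0.103 m and y of stout_rod_tip in the frame of ring_row between -0.009 and 0.009 m and z of stout_rod_tip in the frame of ring_row between 0.003 and 0.024 m).
At the end, for the whole second after the job is handed in: The stout rod is in the rings with its tip against the 20 mm ring (within 4 mm of its entry face), along the row within 8 degrees, released and at rest; the slim rod lies flat inside the tray, released and at rest (all of step 1 and x of stout_rod_tip in the frame of ring_row between 0.1005 and 0.109 m and y of stout_rod_tip in the frame of ring_row between -0.009 and 0.009 m and z of stout_rod_tip in the frame of ring_row between 0.003 and 0.024 m and angle between the x axis of stout_rod and the x axis of ring_row, either way round below 0.14 rad and linear speed of stout_rod below 0.02 m/s and contact force between the fingers and stout_rod below 0.05 N); the robot touches nothing.
It fails at once if a bystander is shifted by more than 25 mm or tipped (distance of any of petri_06, vial_4, vial_2, petri_13, tape_1, marker_black, navy_carton from where it was at the start of the episode above 0.025 m or angle between any of petri_06, vial_4, vial_2, petri_13, tape_1, marker_black, navy_carton's own z axis and vertical above 0.6 rad).
It also fails if it takes over 67 s, if anything falls off the work surface, if the arm or the gripper's body presses on something with over 40 N, if the wrist force passes 120 N, or if a joint passes its speed limit or range.

## Working session

There is one attempt and no reset: what is moved stays moved. The work goes in short steps, Python scripts to look and compute and a shell command to move; the robot and the scene stay as the last step left them, time stands still between calls to the robot, and variables do not carry over. Pictures are saved under pics/ and viewed, at most 13 in all, crops included, and the job is handed in when it is done.

```bash
mkdir -p pics; ls; python3 - <<'E'
from workcell import r
import cv2,numpy as np
s=r.state();print(s['time_s'],s['tcp_pos'],s['ee_rot'])
np.set_printoptions(precision=4,suppress=True)
fs=[]
for n in ['side','top']:
    p,d=r.grab_frame(n);np.save(f'{n}_d.npy',d);np.save(f'{n}_p.npy',p);fs.append(p)
    i=r.camera_info(n);print(n,i['intrinsics'],i['T'])
    cv2.imwrite(f'pics/{n}0.png',p[:,:,::-1])
print(r.camera_info('wrist'))
E
```

```text
pics
0.0 [ 0.18331127 -0.51850963  0.40407645] [-5.88662675e-04  9.85600510e-01  1.69089570e-01 -7.10316623e-05]
side [[484.2842   0.     257.2921]
 [  0.     484.2842 195.3879]
 [  0.       0.       1.    ]] [[ 0.921  -0.2718  0.2791  0.0597]
 [-0.3893 -0.6164  0.6845 -1.0991]
 [-0.014  -0.7391 -0.6735  1.189 ]
 [ 0.      0.      0.      1.    ]]
top [[423.1371   0.     248.8933]
 [  0.     423.1371 186.7163]
 [  0.       0.       1.    ]] [[-0.0093 -0.9974  0.072   0.4446]
 [-1.      0.0092 -0.0016 -0.0177]
 [ 0.0009 -0.072  -0.9974  1.3411]
 [ 0.      0.      0.      1.    ]]
{'intrinsics': array([[266.0765,   0.    , 255.0194],
       [  0.    , 266.0765, 192.4037],
       [  0.    ,   0.    ,   1.    ]]), 'tool_from_camera': array([[-0.0011, -0.9697, -0.2442,  0.0698],
       [ 1.    , -0.0009, -0.0008, -0.0001],
       [ 0.0006, -0.2442,  0.9697,  0.0198],
       [ 0.    ,  0.    ,  0.    ,  1.    ]])}
```

View pics/top0.png

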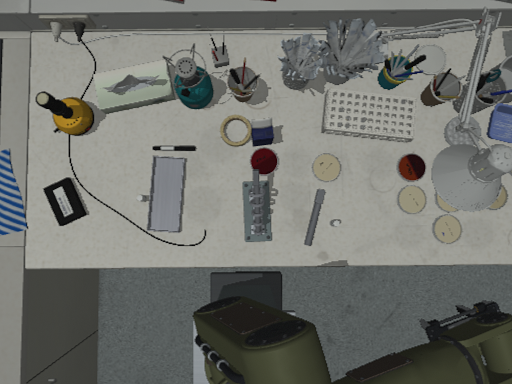

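View pics/side0.png

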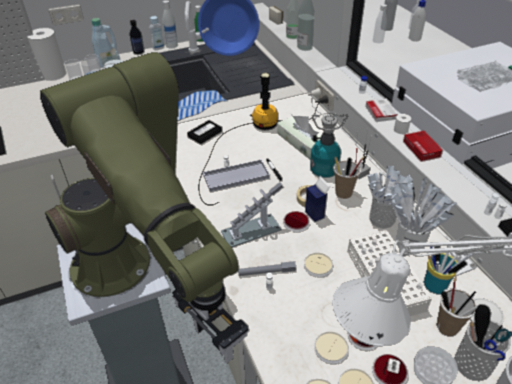

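```bash
cat > h.py <<'E'
from workcell import r
import cv2,numpy as np
np.set_printoptions(precision=4,suppress=True)
def cloud(cam):
    s=r.state(); p,d=r.grab_frame(cam); i=r.camera_info(cam); K=i['intrinsics']
    if cam=='wrist':
        w,x,y,z=s['ee_rot']
        from scipy.spatial.transform import Rotation as R
        T=np.eye(4);T[:3,:3]=R.from_quat([x,y,z,w]).as_matrix();T[:3,3]=s['tcp_pos'];T=T@i['tool_from_camera']
    else: T=i['T']
    v,u=np.mgrid[:384,:512]
    P=np.stack([(u-K[0,2])/K[0,0]*d,(v-K[1,2])/K[1,1]*d,d],-1)@T[:3,:3].T+T[:3,3]
    P[d==0]=np.nan
    return p,P,K,T
def rect(xy):
    (cx,cy),(w,h),a=cv2.minAreaRect(xy.astype(np.float32))
    if w<h: w,h,a=h,w,a+90
    a=(a+90)%180-90
    return np.array([cx,cy,w,h,a])
def thing(cam,P,name):
    out=[]
    for t in r.trace(cam,name)[:2]:
        m=t['pixels']; q=P[m]; q=q[~np.isnan(q[:,0])]
        if len(q)<5: continue
        print(name,round(t['score'],2),t['box'],len(q),'rect',rect(q[:,:2]),'med',np.median(q,0),'z',np.percentile(q[:,2],[2,98]))
        out.append(q)
    return out
E
python3 - <<'E'
from h import *
p,P,K,T=cloud('top')
D={}
for n in ['gauge','slim_rod','stout_rod','tray','petri_06','vial_4','navy_carton','tape_1','marker_black']:
    D[n]=thing('top',P,n)
for n in ['slim_rod','stout_rod']:
    q=D[n][0]; 
    c=q.mean(0);U,S,V=np.linalg.svd(q-c);t=(q-c)@V[0];print(n,'axis',V[0],c,t.min(),t.max(), c+V[0]*t.min(),c+V[0]*t.max())
E
```

```text
gauge 0.77 [244.0, 178.7, 273.0, 241.0] 1485 rect [ 0.4636 -0.0429  0.1943  0.0884  0.7819] med [ 0.458  -0.0403  0.011 ] z [-0.0004  0.1595]
slim_rod 0.71 [252.3, 169.9, 262.0, 232.5] 286 rect [ 0.49   -0.0401  0.1794  0.0175  2.3106] med [ 0.5163 -0.0396  0.1362] z [0.0709 0.1718]
stout_rod 0.67 [303.6, 186.8, 325.3, 241.1] 419 rect [  0.4452  -0.2229   0.1752   0.0269 -14.5517] med [ 0.4528 -0.2212  0.0206] z [-0.      0.0273]
stout_rod 0.63 [246.7, 186.0, 263.2, 236.0] 364 rect [ 0.4661 -0.0469  0.1425  0.0467  7.5016] med [ 0.4791 -0.0449  0.1144] z [0.0094 0.1639]
tray 0.71 [145.1, 155.0, 186.1, 230.1] 2432 rect [ 0.5217  0.2429  0.2356  0.1015 -4.3696] med [0.5204 0.2452 0.003 ] z [-0.0032  0.0207]
petri_06 0.84 [311.0, 151.6, 339.6, 184.3] 648 rect [  0.6008  -0.2635   0.0905   0.0882 -29.7418] med [ 0.6007 -0.2626  0.0124] z [0.0019 0.0184]
petri_06 0.59 [251.5, 148.2, 280.2, 179.0] 640 rect [ 0.6224 -0.0667  0.0925  0.0889 29.4546] med [ 0.6221 -0.0669  0.0127] z [-0.0003  0.0195]
vial_4 0.61 [136.7, 192.3, 147.6, 201.3] 50 rect [0.5072 0.3138 0.0177 0.0164 4.021 ] med [0.5
[... 372 characters left out ...]
ect [ 0.7201  0.0225  0.0959  0.0949 -0.3386] med [0.7266 0.0177 0.0228] z [-0.0002  0.029 ]
marker_black 0.76 [149.2, 142.1, 195.9, 149.4] 189 rect [ 0.6684  0.2202  0.1352  0.0163 88.0843] med [0.666  0.214  0.0139] z [0.0044 0.02  ]
marker_black 0.33 [250.5, 166.4, 265.4, 232.2] 315 rect [ 0.5016 -0.0403  0.1967  0.0254  0.543 ] med [ 0.5191 -0.0397  0.1269] z [0.0042 0.1717]
slim_rod axis [-0.865  -0.0383 -0.5003] [ 0.5022 -0.0399  0.1292] -0.08420375610077437 0.11919127492150505 [ 0.575  -0.0366  0.1713] [ 0.3991 -0.0444  0.0696]
stout_rod axis [-0.9649  0.2626 -0.0074] [ 0.4488 -0.2211  0.0197] -0.08455823695894284 0.09054673281352556 [ 0.5304 -0.2433  0.0204] [ 0.3615 -0.1974  0.0191]
```

```bash
python3 -m creep '[{"tx":8.5,"ty":12,"roll":-2.9},{"tx":8.5,"ty":12,"roll":-2.9},{"tx":8.5,"ty":12,"roll":-2.9},{"tx":8.5,"ty":12,"roll":-2.9},{"tx":8.5,"ty":12,"roll":-2.9},{"tx":8.5,"ty":12,"roll":-2.9},{"tx":8.5,"ty":12,"roll":-2.9},{"tx":8.5,"ty":12,"roll":-2.9},{"tx":8.5,"ty":12,"roll":-2.9},{"tx":8.5,"ty":12,"roll":-2.9},{"tx":8.5,"ty":12,"roll":-2.9},{"tx":8.5,"ty":12,"roll":-2.9},{"tx":8.5,"ty":12,"roll":-2.9},{"tx":8.5,"ty":12,"roll":-2.9},{"tx":8.5,"ty":12,"roll":-2.9},{"tx":8.5,"ty":12,"roll":-2.9},{"tx":8.5,"ty":12,"roll":-2.9},{"tx":8.5,"ty":12,"roll":-2.9}]' 20
python3 - <<'E'
from h import *
p,P,K,T=cloud('wrist')
cv2.imwrite('pics/w1.png',p[:,:,::-1])
for n in ['gauge','slim_rod']:
    for q in thing('wrist',P,n):
      pl=q[(abs(q[:,2]-.01)<.004)];print('plate',rect(pl[:,:2]) if len(pl)>9 else 0)
      c=q.mean(0);U,S,V=np.linalg.svd(q-c,full_matrices=False);t=(q-c)@V[0];print('axis',V[0],c,c+V[0]*t.min(),c+V[0]*t.max())
s=r.state();print(s['time_s'],s['tcp_pos'],s['ee_rot'])
E
```

```text
0.75 [ 0.1833 -0.5185  0.4046] [-0.      0.9856  0.1691 -0.    ]$[0]: bad value
```

View pics/w1.png

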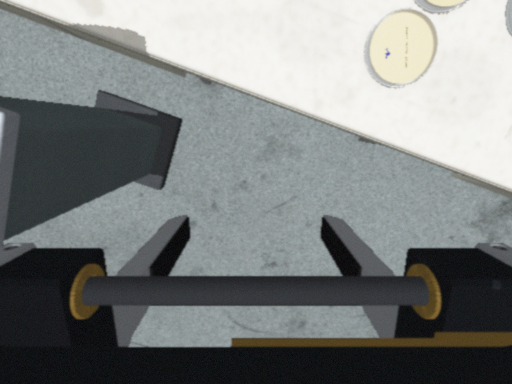

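```bash
python3 -m creep '[{"hand":0,"tx":0.5,"ty":0.5,"tz":0,"roll":0}]' 20; python3 -m creep '[{"hand":0,"tx":8,"ty":11.5,"tz":0,"roll":-2.9}]' 20
```

```text
time_s: 0.83
tcp_pos: [0.2016, -0.5, 0.4044]
ee_rot: [0.0, 0.986, 0.168, -0.0]
wrist_force: [0.4, -1.0, -0.9]
opening: 1.002
finger_force: 0.0
time_s: 0.92
tcp_pos: [0.2259, -0.4663, 0.4042]
ee_rot: [-0.0, 0.994, 0.109, -0.0]
wrist_force: [1.9, -0.4, 0.7]
opening: 0.995
finger_force: 0.0
```

```bash
python3 -m creep '[{"hand":0,"tx":7.4,"ty":10.65,"tz":0,"roll":-1.75},{"hand":0,"tx":7.4,"ty":10.65,"tz":0,"roll":-1.75},{"hand":0,"tx":7.4,"ty":10.65,"tz":0,"roll":-1.75},{"hand":0,"tx":7.4,"ty":10.65,"tz":0,"roll":-1.75},{"hand":0,"tx":7.4,"ty":10.65,"tz":0,"roll":-1.75},{"hand":0,"tx":7.4,"ty":10.65,"tz":0,"roll":-1.75},{"hand":0,"tx":7.4,"ty":10.65,"tz":0,"roll":-1.75},{"hand":0,"tx":7.4,"ty":10.65,"tz":0,"roll":-1.75},{"hand":0,"tx":7.4,"ty":10.65,"tz":0,"roll":-1.75},{"hand":0,"tx":7.4,"ty":10.65,"tz":0,"roll":-1.75},{"hand":0,"tx":7.4,"ty":10.65,"tz":0,"roll":-1.75},{"hand":0,"tx":7.4,"ty":10.65,"tz":0,"roll":-1.75},{"hand":0,"tx":7.4,"ty":10.65,"tz":0,"roll":-1.75},{"hand":0,"tx":7.4,"ty":10.65,"tz":0,"roll":-1.75},{"hand":0,"tx":7.4,"ty":10.65,"tz":0,"roll":-1.75},{"hand":0,"tx":7.4,"ty":10.65,"tz":0,"roll":-1.75},{"hand":0,"tx":7.4,"ty":10.65,"tz":0,"roll":-1.75}]' 20
python3 - <<'E'
from h import *
p,P,K,T=cloud('wrist')
cv2.imwrite('pics/w2.png',p[:,:,::-1])
for n in ['gauge','slim_rod']:
    for q in thing('wrist',P,n):
      pl=q[(abs(q[:,2]-.01)<.004)];print('plate',rect(pl[:,:2]) if len(pl)>9 else 0)
      c=q.mean(0);U,S,V=np.linalg.svd(q-c,full_matrices=False);t=(q-c)@V[0];print('axis',V[0],c,c+V[0]*t.min(),c+V[0]*t.max())
s=r.state();print(s['time_s'],s['tcp_pos'],s['ee_rot'])
E
```

```text
time_s: 2.33
tcp_pos: [0.5219, -0.0405, 0.4048]
ee_rot: [0.0, 1.0, 0.017, 0.0]
wrist_force: [-0.3, -0.7, -0.3]
opening: 0.997
finger_force: 0.0
gauge 0.95 [227.9, 150.3, 286.0, 276.2] 5259 rect [ 0.4612 -0.0427  0.202   0.0854  1.7497] med [ 0.4957 -0.0455  0.0114] z [0.0082 0.1636]
plate [ 0.4634 -0.0431  0.1899  0.084   2.0568]
axis [-0.4188 -0.0125 -0.908 ] [ 0.4802 -0.0428  0.06  ] [ 0.5343 -0.0412  0.1772] [ 0.4362 -0.0442 -0.0356]
slim_rod 0.89 [242.1, 138.8, 267.0, 276.0] 1789 rect [ 0.4907 -0.042   0.1786  0.0181  3.1899] med [ 0.5426 -0.0396  0.1553] z [0.0789 0.1723]
plate 0
axis [-0.8703 -0.0368 -0.4912] [ 0.5324 -0.0395  0.1479] [ 0.574  -0.0377  0.1714] [ 0.4009 -0.045   0.0737]
2.4833 [ 0.522  -0.0404  0.4049] [0.     0.9999 0.0172 0.0002]
```

View pics/w2.png

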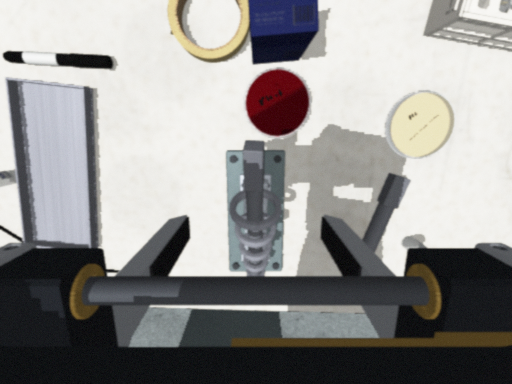

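```bash
python3 -m creep '[{"hand":0,"tx":0.87,"ty":0.02,"tz":0,"roll":0},{"hand":0.3,"tx":0.87,"ty":0.02,"tz":-0.7,"roll":0},{"hand":0.4,"tx":0.87,"ty":0.02,"tz":-1.4,"roll":0},{"hand":0.5,"tx":0.87,"ty":0.02,"tz":-1.77,"roll":0},{"hand":0.5,"tx":0.87,"ty":0.02,"tz":-1.77,"roll":0},{"hand":1,"tx":0.87,"ty":0.02,"tz":-1.77,"roll":0},{"hand":1,"tx":0.87,"ty":0.02,"tz":-1.77,"roll":0},{"hand":1,"tx":0.87,"ty":0.02,"tz":-1.77,"roll":0},{"hand":1,"tx":0.87,"ty":0.02,"tz":-1.77,"roll":0},{"hand":1,"tx":0.87,"ty":0.02,"tz":-1.77,"roll":0},{"hand":1,"tx":0.87,"ty":0.02,"tz":-1.77,"roll":0}]' 20
```

```text
time_s: 3.4
tcp_pos: [0.5571, -0.0387, 0.3344]
ee_rot: [0.0, 1.0, 0.018, 0.0]
wrist_force: [0.6, -0.3, 0.0]
opening: 0.328
finger_force: 0.0
```

```bash
python3 -m creep '[{"hand":1,"tx":0,"ty":0,"tz":0,"roll":0},{"hand":1,"tx":0,"ty":0,"tz":0,"roll":0},{"hand":1,"tx":0,"ty":0,"tz":0,"roll":0},{"hand":1,"tx":0,"ty":0,"tz":0,"roll":0},{"hand":1,"tx":0,"ty":0,"tz":0,"roll":0}]' 20
```

```text
time_s: 3.82
tcp_pos: [0.5572, -0.0387, 0.3339]
ee_rot: [0.0, 1.0, 0.018, 0.0]
wrist_force: [0.8, 0.0, 0.5]
opening: 0.181
finger_force: 20.0
```

```bash
python3 -m creep '[{"hand":1,"tx":0.433,"ty":0.015,"tz":0.25,"roll":0},{"hand":1,"tx":0.866,"ty":0.03,"tz":0.5,"roll":0},{"hand":1,"tx":1.3,"ty":0.045,"tz":0.75,"roll":0},{"hand":1,"tx":1.73,"ty":0.06,"tz":1,"roll":0},{"hand":1,"tx":2.165,"ty":0.075,"tz":1.25,"roll":0},{"hand":1,"tx":2.6,"ty":0.09,"tz":1.5,"roll":0},{"hand":1,"tx":3.03,"ty":0.105,"tz":1.75,"roll":0},{"hand":1,"tx":3.46,"ty":0.12,"tz":2,"roll":0},{"hand":1,"tx":3.46,"ty":0.12,"tz":2.4,"roll":0},{"hand":1,"tx":3.46,"ty":0.12,"tz":2.4,"roll":0}]' 20
python3 - <<'E'
from h import *
p,P,K,T=cloud('side')
cv2.imwrite('pics/s3.png',cv2.resize(p[80:320,130:380,::-1],(750,720))[:600])
for q in thing('side',P,'slim_rod'):
      c=q.mean(0);U,S,V=np.linalg.svd(q-c,full_matrices=False);t=(q-c)@V[0];print('axis',V[0],c,c+V[0]*t.min(),c+V[0]*t.max())
E
```

```text
time_s: 4.65
tcp_pos: [0.696, -0.0338, 0.432]
ee_rot: [0.0, 1.0, 0.018, 0.002]
wrist_force: [0.2, 0.1, -0.4]
opening: 0.18
finger_force: 20.0
slim_rod 0.69 [275.3, 148.3, 317.5, 186.1] 275 rect [ 0.7158  0.0678  0.3947  0.1091 49.2677] med [ 0.63   -0.0434  0.2125] z [-0.0001  0.2541]
axis [-0.5628 -0.6574  0.501 ] [ 0.6331 -0.0323  0.2048] [0.8501 0.2212 0.0115] [ 0.609  -0.0604  0.2262]
```

View pics/s3.png

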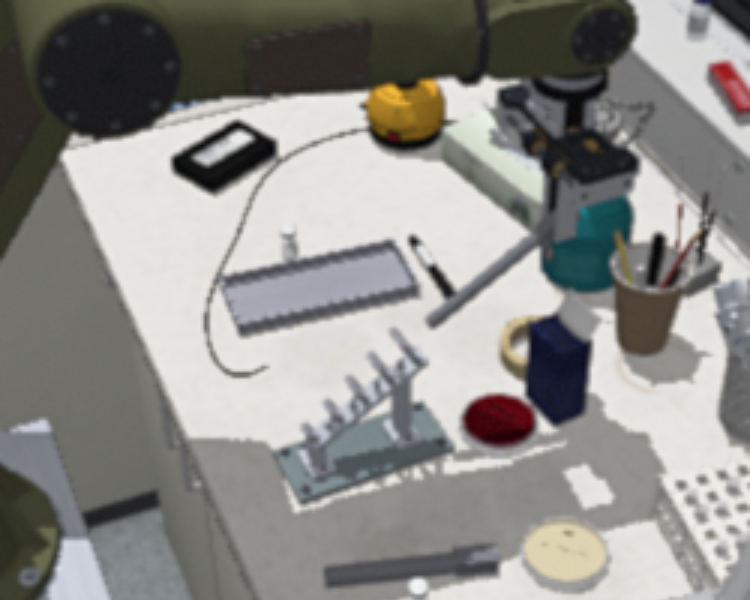

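```bash
python3 -m creep '[{"hand":1,"tx":0,"ty":1,"tz":0,"roll":-0.3},{"hand":1,"tx":-0.3,"ty":2,"tz":0,"roll":-0.6},{"hand":1,"tx":-0.8,"ty":2.9,"tz":0,"roll":-1.07},{"hand":1,"tx":-1.2,"ty":3.8,"tz":0,"roll":-1.07},{"hand":1,"tx":-1.6,"ty":4.7,"tz":0,"roll":-1.07},{"hand":1,"tx":-2.1,"ty":5.5,"tz":0,"roll":-1.07},{"hand":1,"tx":-2.6,"ty":6.2,"tz":0,"roll":-1.07},{"hand":1,"tx":-3.02,"ty":6.82,"tz":0,"roll":-1.07},{"hand":1,"tx":-3.02,"ty":6.82,"tz":-1.0,"roll":-1.07},{"hand":1,"tx":-3.02,"ty":6.82,"tz":-2.0,"roll":-1.07},{"hand":1,"tx":-3.02,"ty":6.82,"tz":-3.0,"roll":-1.07},{"hand":1,"tx":-3.02,"ty":6.82,"tz":-3.5,"roll":-1.07},{"hand":1,"tx":-3.02,"ty":6.82,"tz":-3.5,"roll":-1.07}]' 20
python3 - <<'E'
from h import *
p,P,K,T=cloud('side')
cv2.imwrite('pics/s4.png',cv2.resize(p[100:260,150:350,::-1],(750,600)))
E
```

```text
time_s: 5.83
tcp_pos: [0.5733, 0.2383, 0.284]
ee_rot: [0.002, 0.999, -0.038, -0.004]
wrist_force: [-0.2, 0.1, -1.0]
opening: 0.181
finger_force: 20.0
```

View pics/s4.png

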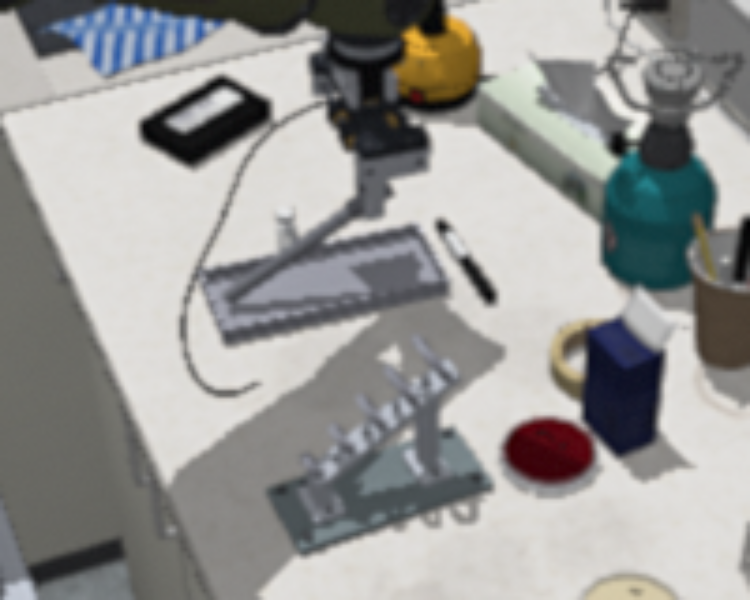

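```bash
python3 -m creep '[{"hand":1,"tx":0,"ty":0,"tz":-0.1,"roll":0},{"hand":1,"tx":0.1,"ty":0,"tz":-0.35,"roll":0},{"hand":1,"tx":0.23,"ty":-0.01,"tz":-0.6,"roll":0},{"hand":1,"tx":0.33,"ty":-0.02,"tz":-0.85,"roll":0},{"hand":1,"tx":0.41,"ty":-0.03,"tz":-1.1,"roll":0},{"hand":1,"tx":0.48,"ty":-0.04,"tz":-1.35,"roll":0},{"hand":1,"tx":0.53,"ty":-0.04,"tz":-1.6,"roll":0},{"hand":1,"tx":0.56,"ty":-0.04,"tz":-1.75,"roll":0},{"hand":1,"tx":0.56,"ty":-0.04,"tz":-1.75,"roll":0}]' 4
python3 - <<'E'
from h import *
p,P,K,T=cloud('side')
cv2.imwrite('pics/s5.png',cv2.resize(p[100:260,150:350,::-1],(750,600)))
E
```

```text
time_s: 6.63
tcp_pos: [0.597, 0.2372, 0.2179]
ee_rot: [0.0, 0.999, -0.038, -0.001]
wrist_force: [0.4, -0.4, -0.9]
opening: 0.18
finger_force: 4.0
```

View pics/s5.png

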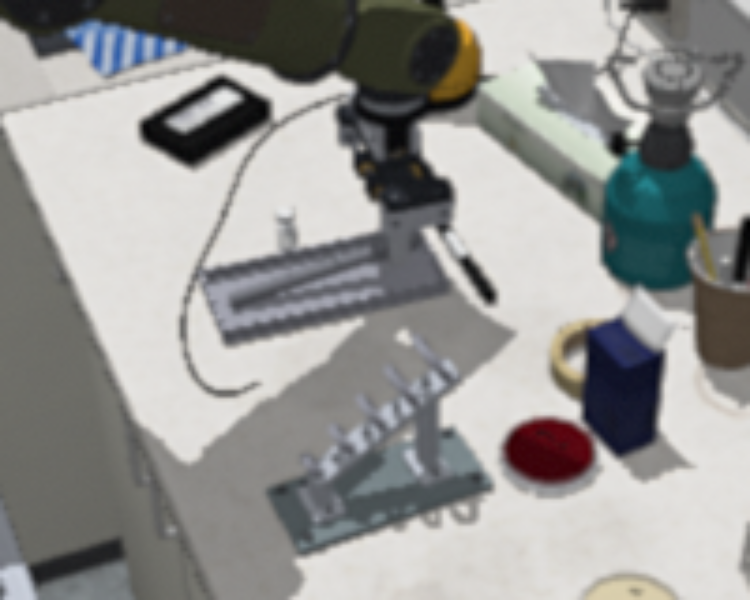

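```bash
python3 -m creep '[{"hand":1,"tx":0.02,"ty":0,"tz":-0.2,"roll":0},{"hand":0.55,"tx":0.02,"ty":0,"tz":-0.2,"roll":0},{"hand":0.55,"tx":0.02,"ty":0,"tz":-0.2,"roll":0},{"hand":0.55,"tx":0.02,"ty":0,"tz":-0.2,"roll":0},{"hand":0.55,"tx":0.02,"ty":0,"tz":-0.2,"roll":0},{"hand":0.55,"tx":0.02,"ty":0,"tz":-0.2,"roll":0},{"hand":0.55,"tx":0.02,"ty":0,"tz":-0.2,"roll":0},{"hand":0.55,"tx":0.02,"ty":0,"tz":0.5,"roll":0},{"hand":0.55,"tx":0.02,"ty":0,"tz":1.4,"roll":0},{"hand":0.55,"tx":0.02,"ty":0,"tz":2.4,"roll":0},{"hand":0,"tx":0.02,"ty":0,"tz":3.4,"roll":0},{"hand":0,"tx":0.02,"ty":0,"tz":4.4,"roll":0}]' 4
python3 - <<'E'
from h import *
p,P,K,T=cloud('wrist')
for n in ['tray','slim_rod']: thing('wrist',P,n)
p,P,K,T=cloud('top')
for n in ['tray','slim_rod','stout_rod']: thing('top',P,n)
E
```

```text
time_s: 7.68
tcp_pos: [0.5975, 0.2371, 0.398]
ee_rot: [-0.0, 0.999, -0.038, 0.0]
wrist_force: [-0.3, 0.0, 0.3]
opening: 0.56
finger_force: 0.0
tray 0.68 [220.0, 149.6, 290.3, 275.4] 7565 rect [ 0.538   0.2402  0.2009  0.1042 -5.5594] med [0.5487 0.2363 0.0034] z [0.0017 0.0206]
slim_rod 0.62 [249.9, 155.3, 259.1, 277.0] 1432 rect [ 0.5336  0.2418  0.1801  0.0187 -4.7215] med [0.5433 0.2414 0.0193] z [0.0033 0.0214]
tray 0.81 [169.3, 158.0, 185.3, 215.2] 524 rect [ 0.5447  0.2126  0.1795  0.0436 -4.198 ] med [0.5458 0.2081 0.003 ] z [-0.0029  0.0219]
slim_rod 0.64 [166.4, 172.4, 168.7, 181.0] 21 rect [ 0.581   0.2367  0.0225  0.0069 -5.4141] med [0.5823 0.2367 0.0186] z [0.0157 0.0251]
stout_rod 0.56 [247.9, 181.9, 265.1, 233.4] 574 rect [ 0.4704 -0.0467  0.1625  0.0479  7.5845] med [ 0.4794 -0.0427  0.1077] z [0.0129 0.1639]
stout_rod 0.55 [301.3, 189.4, 324.4, 244.2] 449 rect [  0.4446  -0.2234   0.1832   0.0273 -15.1601] med [ 0.4435 -0.2205  0.0204] z [-0.0007  0.0271]
```

```bash
python3 -m creep '[{"hand":0,"tx":-2.7,"ty":-11.75,"tz":0,"roll":-1.77},{"hand":0,"tx":-2.7,"ty":-11.75,"tz":0,"roll":-1.77},{"hand":0,"tx":-2.7,"ty":-11.75,"tz":0,"roll":-1.77},{"hand":0,"tx":-2.7,"ty":-11.75,"tz":0,"roll":-1.77},{"hand":0,"tx":-2.7,"ty":-11.75,"tz":0,"roll":-1.77},{"hand":0,"tx":-2.7,"ty":-11.75,"tz":0,"roll":-1.77},{"hand":0,"tx":-2.7,"ty":-11.75,"tz":0,"roll":-1.77},{"hand":0,"tx":-2.7,"ty":-11.75,"tz":0,"roll":-1.77},{"hand":0,"tx":-2.7,"ty":-11.75,"tz":0,"roll":-1.77},{"hand":0,"tx":-2.7,"ty":-11.75,"tz":0,"roll":-1.77},{"hand":0,"tx":-2.7,"ty":-11.75,"tz":0,"roll":-1.77},{"hand":0,"tx":-2.7,"ty":-11.75,"tz":0,"roll":-1.77},{"hand":0,"tx":-2.7,"ty":-11.75,"tz":0,"roll":-1.77},{"hand":0,"tx":-2.7,"ty":-11.75,"tz":0,"roll":-1.77},{"hand":0,"tx":-2.7,"ty":-11.75,"tz":0,"roll":-1.77}]' 4
python3 - <<'E'
from h import *
p,P,K,T=cloud('wrist')
for n in ['stout_rod','petri_06','vial_4']: 
  for q in thing('wrist',P,n)[:1]:
    if n=='stout_rod':
      q=q[q[:,2]>.012];print(rect(q[:,:2]))
      a=rect(q[:,:2])[4]; u=np.array([np.cos(np.radians(a)),np.sin(np.radians(a))]);t=q[:,:2]@u
      print('far end',t.max(), 'xy', u*t.max()+ (q[:,:2]-np.outer(t,u)).mean(0), 'origin',u*(t.max()-.0225)+(q[:,:2]-np.outer(t,u)).mean(0))
p,P,K,T=cloud('top')
thing('top',P,'slim_rod')
print(r.state()['tcp_pos'],r.state()['ee_rot'])
E
```

```text
time_s: 9.28
tcp_pos: [0.4901, -0.2323, 0.395]
ee_rot: [-0.0, 0.991, -0.13, -0.001]
wrist_force: [0.5, -0.2, -0.2]
opening: 0.999
finger_force: 0.0
stout_rod 0.75 [248.8, 146.8, 266.2, 270.9] 2031 rect [  0.438   -0.2223   0.1892   0.0255 -15.5629] med [ 0.4527 -0.2259  0.0222] z [0.0012 0.0244]
stout_rod 0.51 [25.6, 198.1, 131.6, 280.5] 3346 rect [  0.5099  -0.0323   0.3051   0.1439 -59.0581] med [ 0.5055 -0.051   0.116 ] z [0.0002 0.1642]
[  0.4432  -0.2229   0.179    0.023  -15.2518]
far end 0.5756636622614488 xy [ 0.5295 -0.2464] origin [ 0.5078 -0.2405]
petri_06 0.96 [73.9, 75.7, 145.2, 149.6] 4157 rect [ 0.621  -0.0672  0.0927  0.0913 75.0826] med [ 0.6214 -0.0705  0.0137] z [0.0038 0.0156]
petri_06 0.75 [223.2, 48.7, 290.9, 128.2] 4286 rect [  0.5989  -0.2647   0.0919   0.0914 -24.5801] med [ 0.6003 -0.2649  0.0134] z [0.0022 0.0154]
vial_4 0.64 [294.1, 200.9, 315.5, 232.1] 419 rect [ 0.4108 -0.2855  0.0486  0.0239 11.7071] med [ 0.4298 -0.2813  0.0465] z [0.     0.0614]
vial_4 0.63 [72.1, 77.0, 145.0, 149.3] 4079 rect [ 0.6218 -0.0673  0.092   0.0904 87.4706] med [ 0.6219 -0.0708  0.0137] z [0.0044 0.0156]
slim_rod 0.6 [160.2, 159.9, 172.7, 226.3] 393 rect [ 0.5254  0.2457  0.1982  0.0263 -4.7648] med [0.5365 0.2428 0.0171] z [-0.      0.0241]
[ 0.4902 -0.2321  0.3959] [-0.      0.9915 -0.1298 -0.    ]
```

```bash
python3 -m creep '[{"hand":0.3,"tx":0.45,"ty":-0.21,"tz":-1,"roll":-0.05},{"hand":0.4,"tx":0.45,"ty":-0.21,"tz":-2,"roll":-0.05},{"hand":0.5,"tx":0.45,"ty":-0.21,"tz":-3,"roll":-0.05},{"hand":0.5,"tx":0.45,"ty":-0.21,"tz":-4,"roll":-0.05},{"hand":0.5,"tx":0.45,"ty":-0.21,"tz":-4.5,"roll":-0.05},{"hand":0.5,"tx":0.45,"ty":-0.21,"tz":-4.75,"roll":-0.05},{"hand":1,"tx":0.45,"ty":-0.21,"tz":-4.75,"roll":-0.05},{"hand":1,"tx":0.45,"ty":-0.21,"tz":-4.75,"roll":-0.05},{"hand":1,"tx":0.45,"ty":-0.21,"tz":-4.75,"roll":-0.05},{"hand":1,"tx":0.45,"ty":-0.21,"tz":-4.75,"roll":-0.05},{"hand":1,"tx":0.45,"ty":-0.21,"tz":-4.75,"roll":-0.05},{"hand":1,"tx":0.45,"ty":-0.21,"tz":-4.75,"roll":-0.05},{"hand":1,"tx":0.45,"ty":-0.21,"tz":-4.75,"roll":-0.05},{"hand":1,"tx":0.45,"ty":-0.21,"tz":-4.75,"roll":-0.05}]' 5
```

```text
time_s: 10.75
tcp_pos: [0.5082, -0.2413, 0.2071]
ee_rot: [0.0, 0.991, -0.133, 0.001]
wrist_force: [-2.0, 1.6, 8.1]
opening: 0.244
finger_force: 5.0
```

```bash
python3 -m creep '[{"hand":1,"tx":0,"ty":0,"tz":0.25,"roll":0},{"hand":1,"tx":0,"ty":0,"tz":0.5,"roll":0},{"hand":1,"tx":-0.05,"ty":0.01,"tz":0.75,"roll":0},{"hand":1,"tx":-0.1,"ty":0.02,"tz":1,"roll":0},{"hand":1,"tx":-0.15,"ty":0.04,"tz":1.25,"roll":0},{"hand":1,"tx":-0.2,"ty":0.05,"tz":1.5,"roll":0},{"hand":1,"tx":-0.28,"ty":0.07,"tz":1.75,"roll":0},{"hand":1,"tx":-0.36,"ty":0.1,"tz":1.95,"roll":0},{"hand":1,"tx":-0.36,"ty":0.1,"tz":1.95,"roll":0}]' 5
python3 - <<'E'
from h import *
p,P,K,T=cloud('side')
cv2.imwrite('pics/s6.png',cv2.resize(p[180:340,170:370,::-1],(750,600)))
for q in thing('side',P,'stout_rod'):
      c=np.median(q,0);q=q[np.linalg.norm(q-c,axis=1)<.12];c=q.mean(0);U,S,V=np.linalg.svd(q-c,full_matrices=False);t=(q-c)@V[0];print('axis',V[0],c,c+V[0]*t.min(),c+V[0]*t.max())
E
```

```text
time_s: 11.5
tcp_pos: [0.4933, -0.2371, 0.2858]
ee_rot: [0.0, 0.991, -0.133, 0.001]
wrist_force: [0.8, -0.1, -0.6]
opening: 0.244
finger_force: 5.0
stout_rod 0.61 [233.7, 249.1, 294.2, 269.7] 380 rect [ 0.4298 -0.2035  0.1674  0.1077 -1.4464] med [ 0.4162 -0.2246  0.0712] z [0.0267 0.0965]
axis [-0.9029  0.3    -0.3078] [ 0.4171 -0.2239  0.0707] [ 0.5095 -0.2546  0.1022] [ 0.3491 -0.2013  0.0475]
```

View pics/s6.png

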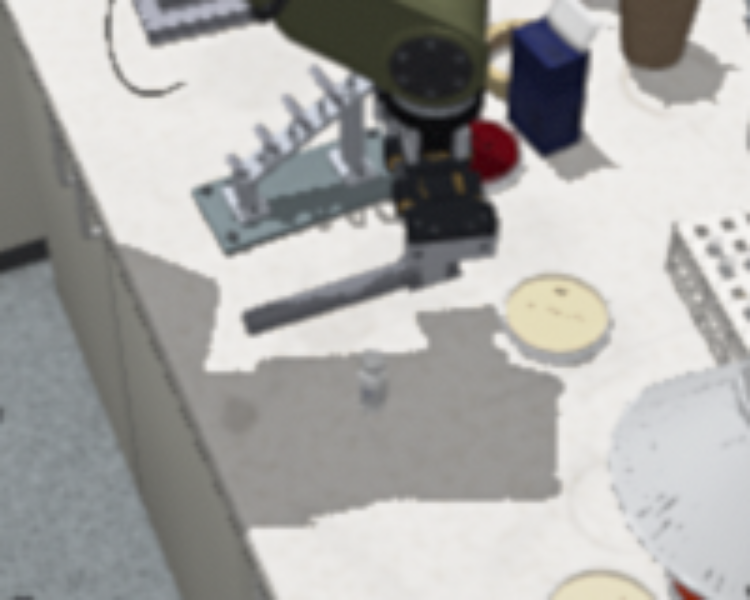

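```bash
python3 -m creep '[{"hand":1,"tx":0,"ty":0,"tz":-0.1,"roll":0},{"hand":1,"tx":0,"ty":0,"tz":-0.1,"roll":0},{"hand":1,"tx":0,"ty":0,"tz":-0.1,"roll":0},{"hand":1,"tx":0,"ty":0,"tz":-0.1,"roll":0}]' 3
cat >> h.py <<'E'
from scipy.optimize import least_squares
def rodfit(cams,S,lo=-.12):
    """fit axis of a cylinder-like rod; S=dia; returns point & dir"""
    for cam in cams:
        p,P,K,T=cloud(cam)
        for q in thing(cam,P,'stout_rod')[:2]:
            c=np.median(q,0);q=q[np.linalg.norm(q-c,axis=1)<.1]
            for k in range(3):
                c=np.median(q,0);U,s,V=np.linalg.svd(q-q.mean(0),full_matrices=False);d=V[0]*np.sign(-V[0][0])
                e=q-q.mean(0);e=np.linalg.norm(e-np.outer(e@d,d),axis=1);q=q[e<max(.013,np.percentile(e,60))]
            t=(q-q.mean(0))@d
            print(cam,'pitch',np.degrees(np.arcsin(-d[2])),'yaw',np.degrees(np.arctan2(d[1],d[0]))-180,'ends',q.mean(0)+d*t.min(),q.mean(0)+d*t.max(),len(q))
E
python3 -c "
from h import *
rodfit(['side','top'],.023)"
```

```text
time_s: 11.93
tcp_pos: [0.4936, -0.2371, 0.2794]
ee_rot: [-0.0, 0.991, -0.133, -0.0]
wrist_force: [0.0, 0.3, -1.3]
opening: 0.248
finger_force: 3.0
stout_rod 0.79 [239.0, 251.9, 292.4, 275.6] 337 rect [  0.4435  -0.2209   0.1365   0.1188 -49.6427] med [ 0.4218 -0.226   0.049 ] z [0.0141 0.0888]
side pitch 27.860631223005395 yaw -16.228410703293548 ends [ 0.505  -0.2508  0.0965] [ 0.3586 -0.2082  0.016 ] 317
```

```bash
python3 -m creep '[{"hand":1,"tx":0,"ty":0,"tz":0,"roll":0},{"hand":1,"tx":0,"ty":0,"tz":0,"roll":0},{"hand":1,"tx":0,"ty":0,"tz":0.7,"roll":0},{"hand":1,"tx":0,"ty":0,"tz":1.5,"roll":0},{"hand":1,"tx":0,"ty":0,"tz":2.3,"roll":0},{"hand":1,"tx":0.5,"ty":0.2,"tz":3.1,"roll":0.5},{"hand":1,"tx":1.2,"ty":0.4,"tz":3.7,"roll":1},{"hand":1,"tx":2,"ty":0.6,"tz":4,"roll":1.5},{"hand":1,"tx":2.8,"ty":1,"tz":4,"roll":2},{"hand":1,"tx":3.5,"ty":1.5,"tz":4,"roll":2.5},{"hand":1,"tx":4.1,"ty":2.1,"tz":4,"roll":2.88},{"hand":1,"tx":4.6,"ty":2.8,"tz":4,"roll":2.88},{"hand":1,"tx":4.9,"ty":3.5,"tz":4,"roll":2.88},{"hand":1,"tx":4.9,"ty":4.2,"tz":4,"roll":2.88},{"hand":1,"tx":4.9,"ty":4.8,"tz":4,"roll":2.88},{"hand":1,"tx":4.9,"ty":5.04,"tz":4,"roll":2.88},{"hand":1,"tx":4.9,"ty":5.04,"tz":4,"roll":2.88},{"hand":1,"tx":4.9,"ty":5.04,"tz":4,"roll":2.88}]' 15
python3 - <<'E'
from h import *
rodfit(['side','top','wrist'],.023)
p,P,K,T=cloud('wrist')
cv2.imwrite('pics/w7.png',p[:,:,::-1])
s=r.state();print(s['time_s'],s['tcp_pos'],s['ee_rot'])
E
```

```text
time_s: 13.63
tcp_pos: [0.6895, -0.0361, 0.44]
ee_rot: [0.0, 1.0, 0.018, 0.0]
wrist_force: [0.5, -0.1, -0.2]
opening: 0.244
finger_force: 15.0
stout_rod 0.85 [276.9, 151.4, 317.0, 188.1] 347 rect [ 0.6943  0.055   0.3455  0.1141 53.7382] med [ 0.6246 -0.0473  0.2136] z [0.1737 0.2501]
side pitch 28.853705271564504 yaw -357.660476561277 ends [ 0.6905 -0.0437  0.251 ] [ 0.5517 -0.0494  0.1745] 315
stout_rod 0.91 [238.2, 190.7, 270.1, 329.3] 3204 rect [ 0.569  -0.0429  0.2959  0.0531  4.7489] med [ 0.6866 -0.0381  0.2509] z [0.1812 0.2642]
stout_rod 0.74 [388.2, 317.5, 402.7, 345.0] 269 rect [ 0.4078 -0.3027  0.0753  0.017  47.972 ] med [ 0.4309 -0.28    0.0503] z [0.0209 0.0613]
wrist pitch 24.83104639220537 yaw -358.0061064973495 ends [ 0.7083 -0.0366  0.2623] [ 0.5954 -0.0406  0.21  ] 2429
wrist pitch -76.95770055854919 yaw -5.375841463118945 ends [ 0.4364 -0.2804  0.0195] [ 0.4264 -0.2795  0.0629] 256
13.9833 [ 0.6895 -0.0364  0.4398] [ 0.      0.9999  0.0169 -0.    ]
```

View pics/w7.png

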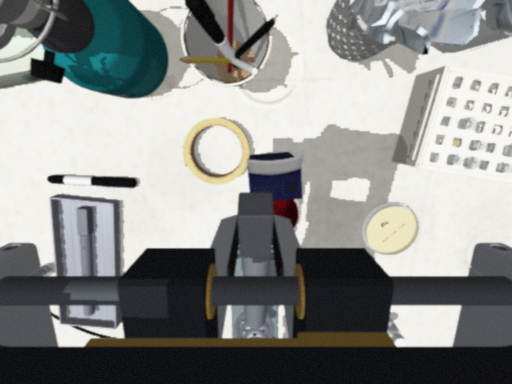

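```bash
cat > f.py <<'E'
from h import *
s=r.state(); tc=np.array(s['tcp_pos']); yaw=2*np.arctan2(s['ee_rot'][2],s['ee_rot'][1])
p,P,K,T=cloud('wrist')
m=r.trace('wrist','stout_rod')[0]['pixels']; q=P[m]
u=np.array([np.cos(yaw),np.sin(yaw)]);e=q[:,:2]-tc[:2];a=e@u;b=e@[-u[1],u[0]];z=q[:,2]-tc[2]+.18
for lo,hi in [(-.14,-.1),(-.1,-.06),(-.06,-.02),(-.02,.03),(-.14,.03)]:
    k=(a>lo)&(a<hi)&(abs(b)<.004)&(z<.05)&(z>-.12)
    if k.sum()>20:
        f=np.polyfit(a[k],z[k],1);res=abs(z[k]-np.polyval(f,a[k]));g=res<.003;f=np.polyfit(a[k][g],z[k][g],1);kk=(a>lo)&(a<hi)&(abs(z-np.polyval(f,a))<.012)
        print(lo,hi,g.sum(),'slope deg',np.degrees(np.arctan(f[0])),'z at a=0',f[1],'y range',np.percentile(b[kk],[1,99]),'arange',a[k].min(),a[k].max())
print(tc,np.degrees(yaw))
E
python3 f.py
```

```text
-0.14 -0.1 146 slope deg 28.23052896841473 z at a=0 -0.004304691768522211 y range [-0.0112  0.0094] arange -0.13908408737700717 -0.10064892974040816
-0.1 -0.06 26 slope deg 31.402669648231736 z at a=0 0.002919668478761593 y range [-0.009   0.0074] arange -0.09947575400584255 -0.09260317331930823
-0.06 -0.02 224 slope deg 29.05267480241446 z at a=0 -0.0035952615199455495 y range [-0.0109  0.0102] arange -0.04598041698496979 -0.02002843847602556
-0.02 0.03 251 slope deg 7.92991295019264 z at a=0 -0.005111917428671233 y range [-0.0111  0.0106] arange -0.019804597148734802 0.026097639770069583
-0.14 0.03 370 slope deg 26.77319780815962 z at a=0 -0.006490810308637964 y range [-0.0111  0.0105] arange -0.13908408737700717 0.026097639770069583
[ 0.6895 -0.0364  0.4398] 1.9413140702435043
```

```bash
python3 -m creep '[{"hand":1,"tx":0.106,"ty":0.04,"tz":-0.184,"roll":0.02},{"hand":1,"tx":0.106,"ty":0.04,"tz":-0.184,"roll":0.02},{"hand":1,"tx":-0.206,"ty":0.03,"tz":-0.364,"roll":0.02},{"hand":1,"tx":-0.518,"ty":0.018,"tz":-0.544,"roll":0.02},{"hand":1,"tx":-0.83,"ty":0.006,"tz":-0.724,"roll":0.02},{"hand":1,"tx":-1.142,"ty":-0.005,"tz":-0.904,"roll":0.02},{"hand":1,"tx":-1.454,"ty":-0.016,"tz":-1.084,"roll":0.02},{"hand":1,"tx":-1.454,"ty":-0.016,"tz":-1.084,"roll":0.02}]' 8
python3 - <<'E'
from h import *
rodfit(['side'],.023)
p,P,K,T=cloud('side')
cv2.imwrite('pics/s8.png',cv2.resize(p[140:260,200:350,::-1],(750,600)))
E
python3 f.py
```

```text
time_s: 14.75
tcp_pos: [0.6302, -0.0361, 0.3951]
ee_rot: [-0.0, 1.0, 0.018, -0.001]
wrist_force: [0.6, -0.0, 0.1]
opening: 0.245
finger_force: 8.0
stout_rod 0.8 [256.4, 164.6, 297.9, 204.6] 390 rect [ 0.612   0.0659  0.3336  0.1384 62.4017] med [ 0.5736 -0.0464  0.1648] z [-0.0033  0.2074]
side pitch 28.92192117501842 yaw -356.76000497414225 ends [ 0.6313 -0.0428  0.2069] [ 0.4908 -0.0507  0.1291] 304
-0.14 -0.1 150 slope deg 28.36846327262039 z at a=0 -0.004131189855155056 y range [-0.0113  0.0106] arange -0.13998943471969613 -0.10024280529788333
-0.1 -0.06 35 slope deg 31.007692834326463 z at a=0 0.0017456963933725335 y range [-0.0089  0.0073] arange -0.09985746048977244 -0.09230412681950219
-0.06 -0.02 224 slope deg 29.273202207627595 z at a=0 -0.0034661853801081183 y range [-0.0113  0.0106] arange -0.04589913153435927 -0.020175394565046776
-0.02 0.03 269 slope deg 9.165124538326928 z at a=0 -0.005272473399938594 y range [-0.0113  0.0109] arange -0.01984949330566187 0.026163730569248082
-0.14 0.03 389 slope deg 26.864286334444902 z at a=0 -0.006669244373651819 y range [-0.0113  0.0109] arange -0.13998943471969613 0.026163730569248082
[ 0.6319 -0.0361  0.397 ] 2.119759042893901
```

View pics/s8.png

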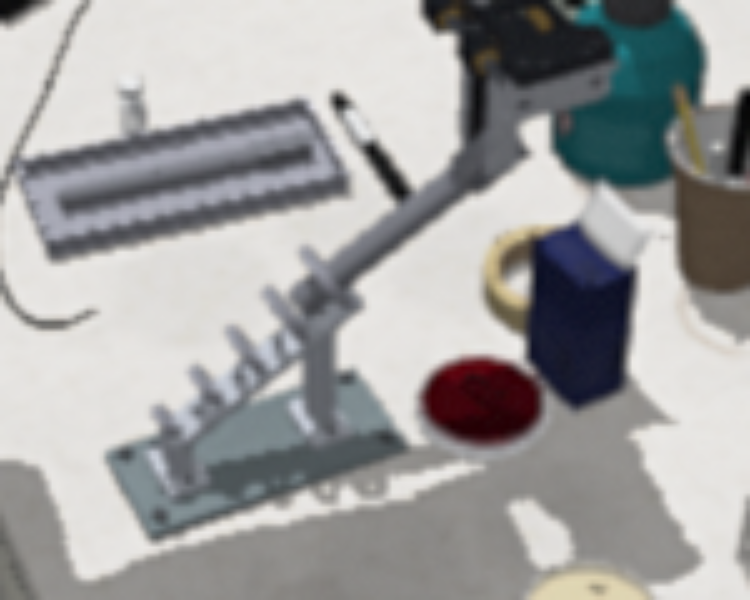

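```bash
python3 -m creep '[{"hand":1,"tx":-0.26,"ty":-0.02,"tz":-0.15,"roll":0},{"hand":1,"tx":-0.52,"ty":-0.03,"tz":-0.3,"roll":0},{"hand":1,"tx":-0.78,"ty":-0.04,"tz":-0.45,"roll":0},{"hand":1,"tx":-0.78,"ty":-0.04,"tz":-0.45,"roll":0}]' 8; python3 -m creep '[{"hand":1,"tx":-0.15,"ty":-0.005,"tz":-0.087,"roll":0},{"hand":1,"tx":-0.3,"ty":-0.01,"tz":-0.175,"roll":0},{"hand":1,"tx":-0.45,"ty":-0.015,"tz":-0.26,"roll":0},{"hand":1,"tx":-0.52,"ty":-0.02,"tz":-0.3,"roll":0},{"hand":1,"tx":-0.52,"ty":-0.02,"tz":-0.3,"roll":0}]' 8
python3 - <<'E'
from h import *
rodfit(['side'],.023)
E
python3 f.py
```

```text
time_s: 15.33
tcp_pos: [0.5996, -0.0378, 0.3777]
ee_rot: [-0.0, 1.0, 0.018, -0.001]
wrist_force: [0.2, -0.1, -1.1]
opening: 0.244
finger_force: 8.0
time_s: 15.75
tcp_pos: [0.579, -0.0386, 0.3662]
ee_rot: [-0.0, 1.0, 0.018, -0.0]
wrist_force: [0.0, 0.5, -1.4]
opening: 0.243
finger_force: 8.0
stout_rod 0.69 [242.7, 177.9, 290.9, 215.1] 284 rect [ 0.5199 -0.0459  0.1626  0.0304 -1.3525] med [ 0.5244 -0.0501  0.1442] z [0.1014 0.1774]
side pitch 28.39767392528185 yaw -358.09984610837546 ends [ 0.5966 -0.0465  0.1856] [ 0.4399 -0.0517  0.1009] 261
-0.06 -0.02 226 slope deg 29.18988626532946 z at a=0 -0.003593223529405226 y range [-0.0113  0.0107] arange -0.04615412230062694 -0.02018915742678001
-0.02 0.03 262 slope deg 9.182482876387636 z at a=0 -0.00537257456119955 y range [-0.0113  0.0108] arange -0.0197680391062817 0.026198384878282126
-0.14 0.03 353 slope deg 20.32819253985646 z at a=0 -0.0073279437513277266 y range [-0.0113  0.0108] arange -0.04615412230062694 0.026198384878282126
[ 0.5795 -0.0386  0.3667] 2.1149133564223166
```

```bash
python3 -m creep '[{"hand":1,"tx":-0.1,"ty":-0.004,"tz":-0.058,"roll":0},{"hand":1,"tx":-0.2,"ty":-0.007,"tz":-0.116,"roll":0},{"hand":1,"tx":-0.28,"ty":-0.01,"tz":-0.16,"roll":0},{"hand":1,"tx":-0.34,"ty":-0.012,"tz":-0.196,"roll":0},{"hand":1,"tx":-0.39,"ty":-0.014,"tz":-0.225,"roll":0},{"hand":1,"tx":-0.39,"ty":-0.014,"tz":-0.225,"roll":0}]' 6
python3 f.py
```

```text
time_s: 16.45
tcp_pos: [0.5638, -0.0392, 0.3584]
ee_rot: [0.0, 1.0, 0.018, 0.002]
wrist_force: [5.1, -0.0, 2.7]
opening: 0.243
finger_force: 6.0
-0.14 -0.1 28 slope deg 29.6857758760698 z at a=0 -0.0008915448361945463 y range [-0.0067  0.0076] arange -0.13700707239369875 -0.12831435698354066
-0.06 -0.02 236 slope deg 28.411942211747238 z at a=0 -0.005496893817526037 y range [-0.0113  0.0106] arange -0.04610669795055384 -0.0201079035417387
-0.02 0.03 289 slope deg 11.368241404948359 z at a=0 -0.005911241500167653 y range [-0.0117  0.0107] arange -0.01985160118335983 0.029910855515946265
-0.14 0.03 428 slope deg 24.116655350200872 z at a=0 -0.008075727351127344 y range [-0.0116  0.0107] arange -0.13700707239369875 0.029910855515946265
[ 0.5638 -0.0392  0.3584] 2.1105703253839105
```

```bash
python3 -m creep '[{"hand":0.5,"tx":0,"ty":0,"tz":0,"roll":0},{"hand":0.5,"tx":0,"ty":0,"tz":0,"roll":0},{"hand":0.5,"tx":0,"ty":0,"tz":0,"roll":0},{"hand":0.5,"tx":0,"ty":0,"tz":0,"roll":0},{"hand":0.5,"tx":0,"ty":0,"tz":0,"roll":0},{"hand":0.5,"tx":0,"ty":0,"tz":0,"roll":0},{"hand":0.5,"tx":0,"ty":0,"tz":0.4,"roll":0},{"hand":0.5,"tx":0,"ty":0,"tz":1,"roll":0},{"hand":0.4,"tx":0,"ty":0,"tz":1.8,"roll":0},{"hand":0.3,"tx":0,"ty":0,"tz":2.6,"roll":0},{"hand":0.3,"tx":0,"ty":0,"tz":2.6,"roll":0},{"hand":0.3,"tx":0,"ty":0,"tz":2.6,"roll":0}]' 6
cat > g.py <<'E'
from h import *
p,P,K,T=cloud('wrist'); cv2.imwrite('pics/w9.png',p[:,:,::-1])
m=r.trace('wrist','stout_rod')[0]['pixels']; q=P[m]
u=np.array([-.99935,-.03595]);O=np.array([.5284,-.0408,.128])
def row(q):
    e=q-O; g=e[:,:2]@u; y=e[:,:2]@[-u[1],u[0]]
    c,s=.8660,.5
    return np.c_[g*c-e[:,2]*s, -y, g*s+e[:,2]*c]   # sign of y immaterial
R_=row(q)
for lo,hi in [(-.075,-.03),(-.028,-.003),(.01,.033),(.045,.068),(.08,.103)]:
    k=(R_[:,0]>lo)&(R_[:,0]<hi)&(abs(R_[:,2]-.022)<.012)
    if k.sum()>5: print(lo,k.sum(),'top z',np.percentile(R_[k,2],95),'y',np.percentile(R_[k,1],[2,98]))
k=abs(R_[:,2]-.012)<.015;print('rear x',np.percentile(R_[k,0],[0.5,2]),'expected',-.075)
thing('wrist',P,'slim_rod'); print(r.state()['time_s'])
E
python3 g.py
```

```text
time_s: 17.55
tcp_pos: [0.5636, -0.0391, 0.463]
ee_rot: [0.0, 1.0, 0.018, 0.002]
wrist_force: [-0.0, -0.3, -1.2]
opening: 0.693
finger_force: 0.0
-0.075 721 top z 0.022202537877283962 y [-0.0109  0.0106]
-0.028 269 top z 0.022843615060623306 y [-0.0113  0.0099]
0.01 106 top z 0.023697746834611587 y [-0.011   0.0104]
0.045 45 top z 0.024782946829793893 y [-0.0101  0.0085]
0.08 61 top z 0.02644674375532747 y [-0.0082  0.0091]
rear x [-0.076  -0.0755] expected -0.075
slim_rod 0.8 [73.1, 123.8, 95.4, 245.4] 1677 rect [ 0.5249  0.2474  0.1998  0.0296 -4.3964] med [0.5419 0.2388 0.0185] z [0.0027 0.0216]
17.7
```

View pics/w9.png

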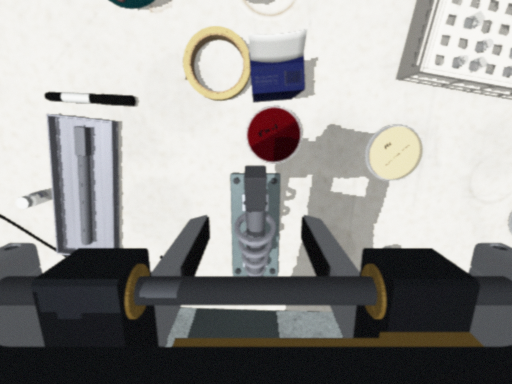

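```bash
python3 -c "
from workcell import r
print(r.hand_in())"
```

```text
the job is handed in; nothing more can be done
None
```

The job is handed in, but the system returned no verdict. My last measurements had the slim rod flat in the tray, the stout rod's tip about 104.5 mm down the row against the 20 mm ring (allowed 100.5–109 mm), both rods released, and no sign in the last picture of any bystander having moved.

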